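# Shut the fuel gas cock at the jeweller's bench

## Robot

A 7-joint arm with a two-finger parallel gripper is mounted at the origin on a cart in front of the work surface, level with it; the furniture and walls round the work are solid. World frame = base frame: x ahead of the robot, y to its left, z up, the work surface at z = 0. Lengths are in m, angles in rad, forces in N, time in s.
With the tool pointing down it reaches from about 0.35 to 0.9 m from the base axis. Payload 8.1 kg.
Tool frame: the origin (TCP) lies on the centre line of the jaws, within the pads' length; the fingertips stand 19 mm ahead of it and the grasp point (between the pads) is the TCP; z points along the fingers, y is the direction in which the jaws open and shut (so a half turn about z gives the same grasp; the last joint's range is limited). The gripper opens to 92 mm and grips with 3 to 60 N. Pads are 19 mm wide; open, the fingers measure 130 mm over their backs; the gripper's body (75 mm by 190 mm) begins 47 mm behind the grasp point.
Start: joints at [-1.398, 0.434, 0.025, 1.573, -0.012, 1.134, -0.075], TCP at [0.17, 0.601, 0.246] pointing down, gripper open.
Joint ranges: [-2.62, 2.62], [-0.44, 2.09], [-1.27, 1.32], [0.08, 2.57], [-1.32, 4.46], [0.12, 2], [-2.74, 2.74]. Speed limits (rad/s): [2.22, 2.22, 3.01, 3.01, 3.14, 3.14, 3.14].

## Interface

Orientations are given as a rotation vector (axis times angle).
In Python, from cell import monitor, imaging, workorder, outline_of gives the robot as it stands.
- The arm moves only by the tool move_arm, never from a script. Its argument "series" is a list of rows, each a list of 6 numbers: the shift along the world's x, y, z in cm, then the turn, a rotation vector about the world's x, y, z in degrees. A call has 1 to 8 rows; each row shifts and turns the commanded pose from where the row before left it; what a row does not reach is not made up. A row lasts 1/10 s, in which the tool goes at most 50 mm and 8.59 degrees, less where a joint would pass 70% of its speed; a pose out of reach is approached as far as the arm can. A call with a gripper value outside its range is refused whole. "grip" is the opening, from 0 (shut) to 1 (fully open), set as the call begins (left out, the last holds). The fingers move at their own pace and stop on an object; "force" is the grip in N (left out, the last holds). Time passes only in rows, so rows that do not move let the fingers close. It gives the time, the measured TCP pose, the force and the opening at its end, in the units of the state.
- monitor.observe(): the state, without advancing time (a new reading comes with each control period).
- imaging.get_image(name): name is "scene" or "top" or "wrist"; returns a dict with "color" (400x640x3 uint8, red, green, blue), "fx", "fy", "cx", "cy" (pixels), "rvec" (rotation vector, rad) and "tvec" (3), from world to camera coordinates, as OpenCV has them; the wrist camera has in their place "mount" (4x4, takes a point from camera to tool coordinates, whose origin is the TCP and whose axes are the flange's). Camera axes: x right, y down, z forward; pixel columns grow to the right and rows downward; lengths in m; the calibration is good to about 2 mm. A picture is of the moment at which its call begins: read the wrist's pose just before it. There is no depth.
- workorder.sign_off(): hands the job in, once; it reports no verdict.
Trained networks look in the newest picture that a camera, given by its name, has taken for a name from the list of things; names that differ only in an ending like _2 or _b are one class to them, and where a whole thing is asked for, a point or a joint stands for the part that bears it (a point fixed in the world has none). Each returns a list of dicts, best first, with "p" (0 to 1); they miss things now and then, are a little off and sometimes report something else, mostly with a low value. They report only what shows in the picture. A call takes as long as a camera call.
- outline_of(camera, thing): "mask" (400x640 bool, what is visible of it) and "rect" ([left, top, width, height] in pixels, round what is visible of it).
The state is a dict: "clock": time; "joints": joint angles; "dq": joint speeds; "joint_efforts": joint torques, N m; "position": TCP position; "ee_rot": TCP orientation; "force": force on the tool from outside, world axes, zero at the start; "ft_torque": the same for the moment, N m; "width": opening from 0.0 (shut) to 1.0 (fully open).
Only numpy, scipy, OpenCV 4.12 (cv2) and the standard library are available. Lean on these libraries where they do the work, as an engineer would, in place of code of your own. Each camera call takes 0.05 s, during which the arm holds its last target. There are 200 camera calls.

## Task

The soldering is finished, so shut off the fuel gas: turn the red handle of the fuel gas cock a quarter turn clockwise (seen from above), all the way to its stop, so that it stands square across its pipe. Leave the green oxygen cock open as it is, and let go of the handle when done.

Things in the scene. Friction and masses are not known exactly. Their poses are not given: they have to be found in the camera images.
- fuel_cock: Fuel gas cock, fixed: brass ball valve, red handle, in a 22 mm copper pipe with red bands. The pipe rises from the bench, runs 156 mm along this body's x, top 56 mm up, and goes down again. Origin on the bench under the handle's vertical pivot, z up. Red sleeve of the handle: 66 long, 20 wide, 14 mm high, its middle 78 mm from the pivot and 100 mm up, 37 mm of air between it and the pipe.
- fuel_handle (a joint): Turn of the red handle, rad: 0 = open, along the pipe, pointing to +x of fuel_cock; grows clockwise seen from above to the hard stop at 1.571 = shut, across the pipe, pointing to -y of fuel_cock. Starts at 0 to 0.25. About 3 N at the middle of the sleeve turns it; it stays where it is left.
- oxygen_cock: Oxygen cock, fixed: the same valve with a green handle and green pipe bands; same sizes, axes and origin as fuel_cock. To be left alone. The two stand side by side, either one on the left.
- oxygen_handle (a joint): Turn of the green handle, rad, counted like fuel_handle; it starts within 0.1 of open (0) and must stay open.

How it is judged:
By the outcome, as a careful person would: the job done as asked, in the order asked, and still so for the second after the job is handed in, with the robot touching nothing.
It also fails if it takes over 35 s, if anything falls off the work surface, if the arm or the gripper's body presses on something with over 40 N, if the wrist force passes 120 N, or if a joint passes its speed limit or range.

## Working session

There is one attempt and no reset: what is moved stays moved. The work goes in short steps, Python scripts to look and compute and a tool call to move; the robot and the scene stay as the last step left them, time stands still between calls to the robot, and variables do not carry over. Pictures are saved under pics/ and viewed, about 8 in all and at most 12, crops included, and the job is handed in when it is done.

Besides the shell and the picture viewer there is one more tool, called after "Call:" as name(argument=value, ...), one argument or row to a line, values as JSON. move_arm: Moves the arm, as the interface text tells. Its arguments: {"type":"object","properties":{"series":{"type":"array"},"grip":{"type":"number"},"force":{"type":"number"}},"required":["series"]}

```bash
mkdir -p pics; python3 - <<'E'
from cell import monitor, imaging, outline_of
import cv2, numpy as np
s=monitor.observe();print({k:np.round(s[k],3).tolist() for k in s})
ims=[]
for c in("scene","top"):
    d=imaging.get_image(c);im=d["color"][:,:,::-1].copy()
    print(c,d["fx"],d["fy"],d["cx"],d["cy"],d["rvec"],d["tvec"])
    for t in("fuel_handle","oxygen_handle","fuel_cock","oxygen_cock"):
        for o in outline_of(c,t)[:2]: print(t,round(o["p"],2),o["rect"])
    cv2.imwrite(f"pics/{c}0.png",im)
E
```

```text
{'clock': 0.0, 'joints': [-1.398, 0.435, 0.025, 1.574, -0.012, 1.134, -0.075], 'dq': [0.001, -0.0, 0.002, -0.003, -0.0, 0.001, 0.001], 'joint_efforts': [-0.001, -66.784, 0.985, -31.445, -0.06, 0.043, 0.0], 'position': [0.17, 0.601, 0.245], 'ee_rot': [-0.432, -3.112, 0.002], 'force': [0.02, -0.863, 0.743], 'ft_torque': [0.008, -0.061, 0.027], 'width': 0.998}
scene 444.57212719797235 444.57212719797235 320.8953192694715 204.56832370424712 [ 2.01301496 -0.56657028  0.31575503] [-0.44797604  0.20616505  0.70275634]
fuel_handle 0.71 [335.1, 204.1, 26.0, 47.9]
oxygen_handle 0.59 [280.6, 158.5, 47.9, 19.1]
fuel_cock 0.97 [315.4, 202.2, 47.9, 119.7]
oxygen_cock 0.8 [247.9, 159.0, 75.7, 70.7]
top 450.5757306419864 450.5757306419864 313.4074028891565 204.98965447151295 [ 2.1892016  -2.1550726   0.06465747] [-0.0025022   0.49719465  1.06203535]
fuel_handle 0.62 [344.7, 170.6, 38.2, 46.3]
oxygen_handle 0.96 [243.9, 141.8, 9.7, 55.2]
fuel_cock 0.77 [345.4, 169.1, 63.1, 78.9]
oxygen_cock 0.65 [241.3, 139.5, 28.6, 99.6]
```

View pics/scene0.png

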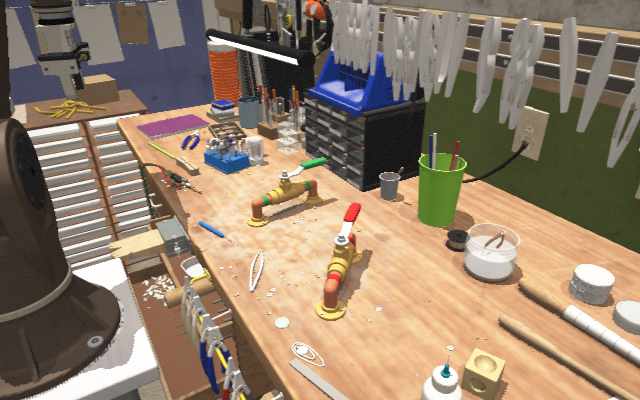

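View pics/top0.png

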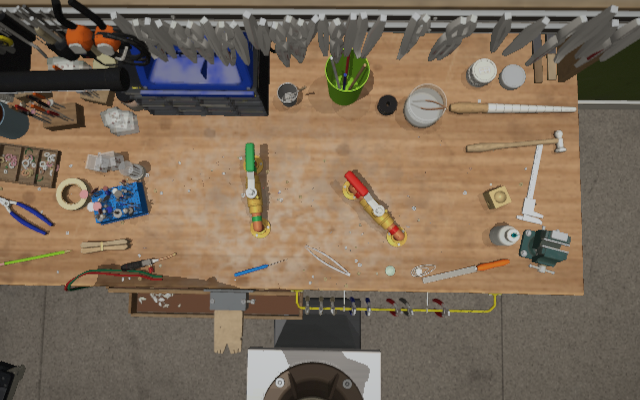

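The scene picture shows the fuel cock with the red handle around (348,225) and the oxygen cock at about (290,180). The top picture shows the red handle tip near (350,177), pivot near (372,208), pipe feet near (397,237) and (350,187). The green handle at (250,165) is well to the left.

```bash
cat > h.py <<'E'
from cell import monitor, imaging, outline_of
import cv2, numpy as np
def ray(d,uv,z):
    R=cv2.Rodrigues(np.array(d["rvec"]))[0];t=np.array(d["tvec"])
    c=-R.T@t; v=R.T@np.array([(uv[0]-d["cx"])/d["fx"],(uv[1]-d["cy"])/d["fy"],1])
    return c+v*(z-c[2])/v[2]
def red(d,box):
    im=d["color"].astype(int);m=(im[...,0]>120)&(im[...,1]<70)&(im[...,2]<70)
    k=np.zeros(m.shape,bool);x,y,w,h=box;k[y:y+h,x:x+w]=1
    n,l,s,c=cv2.connectedComponentsWithStats((m&k).astype(np.uint8))
    i=1+np.argmax(s[1:,4]);return l==i,c[i],s[i]
def axis(d,m,z):
    ys,xs=np.nonzero(m);P=np.array([ray(d,p,z)[:2] for p in zip(xs,ys)])
    c=P.mean(0);a=np.linalg.svd(P-c)[2][0];a*=np.sign(a[0]);e=(P-c)@a
    return c,a,np.ptp(e)
E
python3 - <<'E'
from h import *
d=imaging.get_image("top")
m,c,s=red(d,(320,150,100,60));print(c,s)
c,a,L=axis(d,m,.105);print("sleeve",c,np.degrees(np.arctan2(a[1],a[0])),L,"pivot",c-.078*a)
for n,uv in(("feet1",(397,237)),("feet2",(350,187))):print(n,ray(d,uv,0))
for uv in((372,208),(380,214)):print("piv?",ray(d,uv,.1))
d=imaging.get_image("scene")
m,c,s=red(d,(330,195,40,45));print(c,s,ray(d,c,.103))
d=imaging.get_image("top");im=d["color"][140:260,320:440,::-1];cv2.imwrite("pics/crop.png",cv2.resize(im,None,fx=5,fy=5,interpolation=2))
E
```

```text
[356.0877193  184.12631579] [345 171  24  28 285]
sleeve [ 0.53823508 -0.09011099] 37.07418914719465 0.06392612528184613 pivot [ 0.47600235 -0.13713318]
feet1 [ 0.42397971 -0.19806519  0.        ]
feet2 [ 0.54421884 -0.08316328  0.        ]
piv? [ 0.48611227 -0.12616146  0.1       ]
piv? [ 0.47307401 -0.14389731  0.1       ]
[352.76027397 213.47260274] [344 204  17  19 146] [ 0.53520859 -0.09569379  0.103     ]
```

View pics/crop.png

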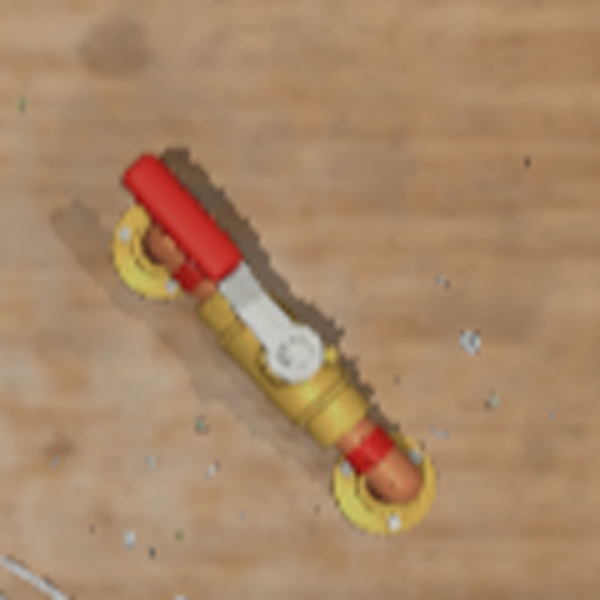

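The crop shows the pivot nut at top-image pixel (379,210), feet at (397,238) and (351,190). That gives pivot ≈ (0.478, -0.139), pipe at ≈ 45° in the world and the handle at ≈ 37° (joint ≈ 0.13). I'll push its +y side with closed fingers, sweeping it to about -45°.

Call:
move_arm(
  series=[
    [2.1,-4,0,0,0,0],
    [2.1,-4,0,0,0,0],
    [2.1,-4,0,0,0,0],
    [2.1,-4,0,0,0,0],
    [2.1,-4,0,0,0,0],
    [2.1,-4,0,0,0,0],
    [2.1,-4,0,0,0,0],
    [2.1,-4,0,0,0,0],
  ],
  grip=0,
  force=20,
)

```text
clock: 1.45
position: [0.3388, 0.2797, 0.246]
ee_rot: [0.432, 3.111, 0.001]
force: [1.5, -0.7, 0.9]
width: 0.349
```

Call:
move_arm(
  series=[
    [2.1,-4,0,0,0,0],
    [2.1,-4,0,0,0,0],
    [2.1,-4,0,0,0,0],
    [2.1,-4,0,0,0,0],
    [2.1,-4,0,0,0,0],
    [2.1,-4,0,0,0,0],
    [2.1,-4,0,0,0,0],
    [2.1,-4,0,0,0,0],
  ],
)

```text
clock: 2.25
position: [0.5069, -0.0403, 0.2461]
ee_rot: [0.431, 3.111, 0.001]
force: [0.6, 1.0, -0.4]
width: 0.005
```

Call:
move_arm(
  series=[
    [0,0,-3.5,0,0,0],
    [0,0,-3.5,0,0,0],
    [0,0,-3.5,0,0,0],
    [0,0,-2.5,0,0,0],
    [0,0,-1.6,0,0,0],
    [0,0,0,0,0,0],
  ],
)

```text
clock: 2.85
position: [0.5049, -0.0386, 0.0979]
ee_rot: [-0.431, -3.108, 0.001]
force: [-0.0, 0.4, 0.8]
width: 0.007
```

```bash
python3 - <<'E'
from h import *
s=monitor.observe();print(s["position"],s["force"])
a=imaging.get_image("top")["color"][120:270,220:440,::-1];b=imaging.get_image("scene")["color"][120:330,230:430,::-1]
a=cv2.resize(a,(420,286));b=cv2.resize(b,(380,400));o=np.zeros((400,800,3),np.uint8);o[:286,:420]=a;o[:,420:]=b
cv2.imwrite("pics/c2.png",o)
E
```

```text
[ 0.50486006 -0.03856865  0.09794162] [-0.00251761  0.41032976  0.78880366]
```

View pics/c2.png

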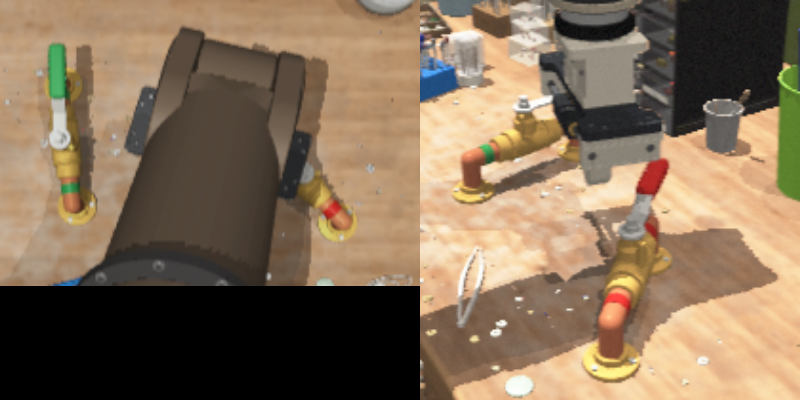

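The closed fingers stand just left (+y) of the red sleeve at its height, clear of the green handle. Starting the sweep.

Call:
move_arm(
  series=[
    [0.9,-1.5,0,0,0,0],
    [0.8,-1.4,0,0,0,0],
    [1.0,-0.8,0,0,0,0],
    [0.9,-0.8,0,0,0,0],
    [0.6,-0.9,0,0,0,0],
    [0.6,-0.9,0,0,0,0],
    [0.4,-1.0,0,0,0,0],
    [0.3,-1.1,0,0,0,0],
  ],
)

```text
clock: 3.75
position: [0.5617, -0.1231, 0.0997]
ee_rot: [0.431, 3.112, 0.0]
force: [-1.5, 4.5, 0.6]
width: 0.006
```

```bash
python3 - <<'E'
from h import *
s=monitor.observe();print(s["position"],s["force"])
b=imaging.get_image("scene")["color"][120:330,230:430,::-1]
cv2.imwrite("pics/c3.png",cv2.resize(b,(571,600)))
E
```

```text
[ 0.56172505 -0.12308501  0.09967734] [-1.52789241  4.52808517  0.58988365]
```

View pics/c3.png

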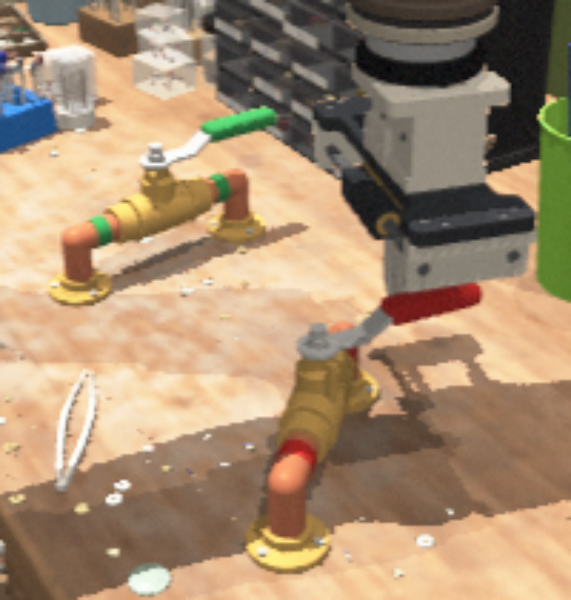

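The handle is turning with about 4.5 N of push, and the green one is untouched. Continuing.

Call:
move_arm(
  series=[
    [0.1,-1.1,0,0,0,0],
    [0,-1.1,0,0,0,0],
    [-0.1,-0.8,0,0,0,0],
    [-0.2,-0.7,0,0,0,0],
    [-0.3,-0.6,0,0,0,0],
    [-0.3,-0.6,0,0,0,0],
    [0,0,0,0,0,0],
  ],
)

```text
clock: 4.5
position: [0.5529, -0.1727, 0.0999]
ee_rot: [0.434, 3.111, -0.001]
force: [0.4, 1.6, 0.2]
width: 0.002
```

Call:
move_arm(
  series=[
    [-0.2,-0.2,0,0,0,0],
    [0,0,0,0,0,0],
  ],
)

```text
clock: 4.7
position: [0.5525, -0.1729, 0.1]
ee_rot: [0.43, 3.11, 0.001]
force: [3.8, 4.6, -2.5]
width: 0.007
```

Call:
move_arm(
  series=[
    [-0.2,-0.2,0,0,0,0],
    [0,0,0,0,0,0],
  ],
)

```text
clock: 4.9
position: [0.5522, -0.1731, 0.1002]
ee_rot: [0.427, 3.108, 0.004]
force: [9.5, 9.2, -5.3]
width: 0.005
```

Call:
move_arm(
  series=[
    [-0.2,-0.2,0,0,0,0],
    [0,0,0,0,0,0],
  ],
)

```text
clock: 5.1
position: [0.552, -0.1733, 0.1003]
ee_rot: [0.423, 3.106, 0.006]
force: [13.8, 14.3, -6.6]
width: 0.008
```

```bash
python3 - <<'E'
from h import *
s=monitor.observe();print(s["position"],s["force"])
b=imaging.get_image("scene")["color"][120:330,230:430,::-1]
cv2.imwrite("pics/c4.png",cv2.resize(b,(571,600)))
E
```

```text
[ 0.55196933 -0.17332645  0.10032116] [13.80315486 14.32297955 -6.58632217]
```

View pics/c4.png

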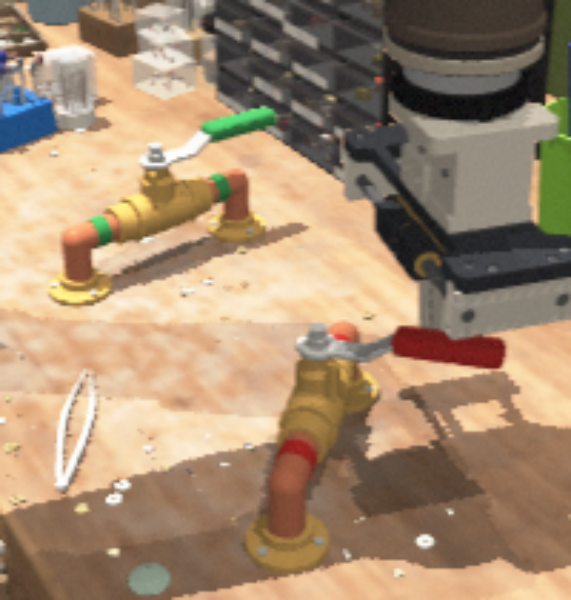

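The force climbed to 20 N with no more motion, so the handle is at its stop and looks square across. Backing off, rising and moving clear for the top view.

Call:
move_arm(
  series=[
    [0.6,0.6,0,0,0,0],
    [1,1,0,0,0,0],
    [1,1,0,0,0,0],
    [0,0,3,0,0,0],
    [0,0,4,0,0,0],
    [0,0,4,0,0,0],
    [0,0,4,0,0,0],
  ],
)

```text
clock: 5.85
position: [0.5734, -0.1515, 0.2513]
ee_rot: [-0.432, -3.111, 0.001]
force: [1.6, 0.1, -0.4]
width: 0.006
```

Call:
move_arm(
  series=[
    [-1,4,0,0,0,0],
    [-1.5,4,0,0,0,0],
    [-1.5,4,0,0,0,0],
    [-1.5,4,0,0,0,0],
    [-1.5,4,0,0,0,0],
    [-1.5,4,0,0,0,0],
    [-1.5,4,0,0,0,0],
    [-1.5,4,0,0,0,0],
  ],
)

```text
clock: 6.65
position: [0.4577, 0.1701, 0.25]
ee_rot: [0.432, 3.111, -0.0]
force: [0.8, 0.1, 0.2]
width: 0.005
```

Call:
move_arm(
  series=[
    [-1.5,4,0,0,0,0],
    [-1.5,4,0,0,0,0],
    [-1.5,4,0,0,0,0],
    [-1.5,4,0,0,0,0],
    [-1.5,4,0,0,0,0],
    [-1.5,4,0,0,0,0],
    [0,0,0,0,0,0],
  ],
)

```text
clock: 7.35
position: [0.3644, 0.4149, 0.2494]
ee_rot: [-0.419, -3.112, -0.003]
force: [-0.8, -0.2, 0.4]
width: 0.001
```

```bash
python3 - <<'E'
from h import *
s=monitor.observe();print(s["position"],s["force"],s["clock"])
d=imaging.get_image("top")
m,c,st=red(d,(360,150,80,55));print(c,st)
c,a,L=axis(d,m,.105);print("sleeve",c,np.degrees(np.arctan2(a[1],a[0])),L,"pivot",c-.078*a)
v=c-np.array([.478,-.139]);print(np.degrees(np.arctan2(v[1],v[0])))
for o in outline_of("top","oxygen_handle")[:1]:print(o["p"],o["rect"])
cv2.imwrite("pics/c5.png",cv2.resize(d["color"][120:270,220:440,::-1],(792,540)))
E
```

```text
[0.36440265 0.41485613 0.24936589] [-0.80748575 -0.16219756  0.4291827 ] 7.35
[404.77647059 185.57254902] [393 174  25  24 255]
sleeve [ 0.5365254  -0.19755397] -46.63458240115414 0.06469192887114611 pivot [ 0.48296679 -0.14084881]
-45.01398298947706
```

View pics/c5.png

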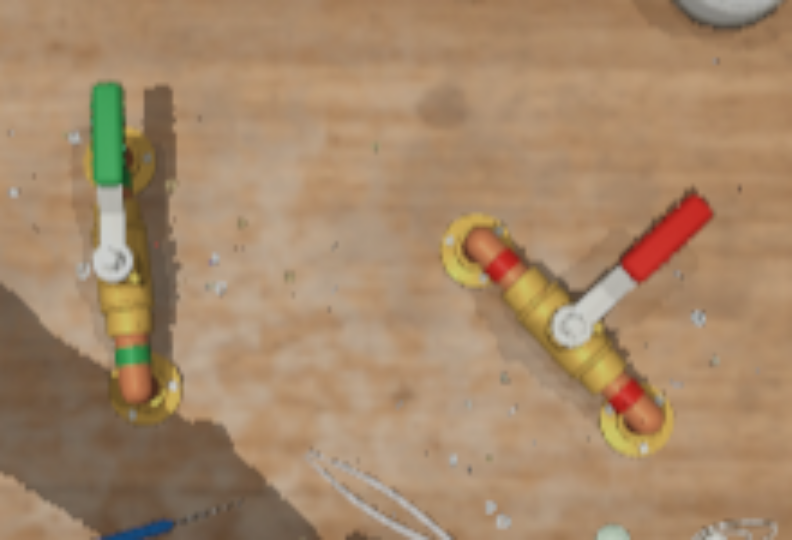

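The top view shows the red handle square across its pipe, at about -45° to -46° against the pipe's 45°. The green handle is unchanged and the robot is clear.

```bash
python3 -c "
from cell import workorder
print(workorder.sign_off())"
```

```text
the job is handed in; nothing more can be done
None
```

The fuel gas is shut off. I pushed the red handle clockwise with the closed fingers until it hit its stop, where the push rose to about 20 N with no further motion. Then I backed off, raised the arm clear and handed the job in at about 7.4 s.

- **Fuel handle:** in the last top picture it stands square across its pipe. I measured it at -45° to -47° in the world frame, against about +45° for the pipe. The two ways of measuring it differ by about 1.6°, which is within picture accuracy.
- **Oxygen handle:** it looks unmoved and still open in the last top picture. The trained network did not report it in that final view, so this rests on the picture alone.
- **Robot:** the wrist force is back to about 1 N, and the arm is touching nothing.

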